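Try the lock of the blue air coupler

ROBOT

A 6-joint arm with a two-finger parallel gripper is mounted at the origin on the work surface; the furniture and walls round the work are solid. World frame = base frame: x ahead of the robot, y to its left, z up, the work surface at z = 0. Lengths are in m, angles in rad, forces in N, time in s.
With the tool pointing down it reaches from about 0.375 to 0.975 m from the base axis. Payload 3.8 kg.
Tool frame: the origin (TCP) lies midway between the tips of the shut fingers; the grasp point (between the pads) lies 19 mm behind it; z points along the fingers, y is the direction in which the jaws open and shut (so a half turn about z gives the same grasp; the last joint's range is limited). The gripper opens to 88 mm and grips with 3 to 60 N. Pads are 18 mm wide; open, the fingers measure 123 mm over their backs; the gripper's body (75 mm by 187 mm) begins 45 mm behind the grasp point.
Start: joints at [1.212, 0.264, 1.604, -0, 1.274, -0.037], TCP at [0.213, 0.64, 0.239] pointing down, gripper open.
Joint ranges: [-2.63, 2.63], [-0.94, 2.18], [0.31, 2.57], [-1.31, 4.45], [0, 2.66], [-2.55, 2.55]. Speed limits (rad/s): [2.57, 2.57, 3.14, 3.14, 3.14, 3.14].

INTERFACE

Orientations are given as a unit quaternion [x, y, z, w].
In Python, from plant import env gives the robot as it stands. The module is installed in compiled form; this text tells all that it offers.
- The arm moves only by the tool move_arm, never from a script. Its argument "motion" is a list of rows, each an object with "travel": the shift along the tool's x, y, z scaled (see below), a list of three; "turn": the turn, a rotation vector about the tool's x, y, z scaled (see below), a list of three. In form: [{"travel": [dx, dy, dz], "turn": [ax, ay, az]}, ...]. A call has 1 to 20 rows; each row shifts and turns the commanded pose from where the row before left it, along the tool's axes as they then stand; what a row does not reach is not made up. The controller multiplies each number of a shift by 0.25 m and each number of a turn by pi rad. A row lasts 1/12 s, in which the tool goes at most 41.7 mm and 7.16 degrees, less where a joint would pass 70% of its speed; a pose out of reach is approached as far as the arm can. A call with a number of a shift or a turn outside -1 to 1 is refused whole. A call with a gripper value outside its range is refused whole. "gripper" is the opening, from -1 (shut) to 1 (fully open), set as the call begins (left out, the last holds). The fingers move at their own pace and stop on an object; the grip force is fixed at half the most. Time passes only in rows, so rows that do not move let the fingers close. It gives the time, the measured TCP pose, the force and the opening at its end, in the units of the state.
- env.sense(): the state, without advancing time (a new reading comes with each control period).
- env.get_image(name): name is "scene" or "top" or "wrist"; returns a dict with "image" (384x512x3 uint8, red, green, blue), "range_z" (384x512 float32, m along the optical axis (not along the pixel's ray), 0 where there is no reading), "camera_matrix" (3x3 intrinsics, pixels), "distortion" ([k1, k2, p1, p2, k3] as OpenCV has them; the pictures are not rectified), "pose" (4x4, takes a point from camera to world coordinates). Camera axes: x right, y down, z forward; pixel columns grow to the right and rows downward; lengths in m; the calibration is good to about 2 mm. A picture is of the moment at which its call begins.
- env.finish_job(): hands the job in, once; it reports no verdict.
The state is a dict: "time": time; "joints": joint angles; "dq": joint speeds; "tau": joint torques, N m; "tool_pos": TCP position; "tool_rot": TCP orientation; "wrist_force": force on the tool from outside, world axes, zero at the start; "torque": the same for the moment, N m; "grip_width": opening from 0.0 (shut) to 1.0 (fully open).
Only numpy, scipy, OpenCV 4.12 (cv2) and the standard library are available. Lean on these libraries where they do the work, as an engineer would, in place of code of your own. Each camera call takes 0.05 s, during which the arm holds its last target.

TASK

Before the blow-off gun is plugged in, try the lock of the air coupler with the blue sleeve: pull its spring sleeve all the way back towards its aluminium block, hold it there for a moment, then let go with the sleeve still back, so that it snaps forward home by itself. Do not pull the red sleeve of the other coupler.

Things in the scene. Friction and masses are not known exactly. Their poses are not given: they have to be found in the camera images.
- blue_grip (a point): on the level axis of the blue sleeve, middle of its grip barrel (32 mm across, 48 mm long, three black grooves), 75 mm above the bench, nothing below it; moves with the sleeve. x: the pull direction, from the open mouth back to the aluminium block; z up. A fixed 23 mm steel tube runs through the sleeve and juts 8 mm in front. At its rear the sleeve has a collar 40 mm across, 8 mm long
- blue_sleeve (a joint): travel of the blue sleeve, m: 0 = forward (home), 0.025 = fully back at its stop. A spring pushes it forward, 4 N at home, 9 N fully back; let go, it is home in about 0.2 s. Behind the home barrel's middle: base plate (90 mm wide, 10 mm high) from 40 mm, fixed brass nut (38 mm across) from 60 mm, aluminium block (56 mm wide, top 96 mm above the bench) from 72 to 112 mm
- red_grip (a point): the same point on the other coupler, which is alike but has a red sleeve; it stands 0.2 to 0.55 m to the left or right of the blue one, both screwed to the bench with their mouths roughly towards the robot, turned up to 35 degrees

How it is judged:
On the way, in this order (a step that is already met when the one before it is completed fails the run):
1. the blue sleeve is pulled back by more than 16 of its 25 mm, for 0.2 s (value of joint blue_sleeve above 0.016 m), for 0.2 s.
2. let go while still back, the blue sleeve springs forward by itself (faster than 50 mm/s, no finger pressing on it) (velocity of joint blue_sleeve below -0.05 m/s and contact force between the fingers and blue_sleeve below 0.5 N).
At the end, for the whole second after the job is handed in: the blue sleeve is home again (within 3 mm) and the red sleeve is home (within 3 mm) (value of joint blue_sleeve below 0.003 m and distance of red_grip from where it was at the start of the episode below 0.003 m); the robot touches nothing.
It fails at once if the red sleeve is pulled back by more than 5 mm (distance of red_grip from where it was at the start of the episode above 0.005 m).
It also fails if it takes over 32 s, if anything falls off the work surface, if the arm or the gripper's body presses on something with over 40 N, if the wrist force passes 120 N, or if a joint passes its speed limit or range.

## Working session

There is one attempt and no reset: what is moved stays moved. The work goes in short steps, Python scripts to look and compute and a tool call to move; the robot and the scene stay as the last step left them, time stands still between calls to the robot, and variables do not carry over. Pictures are saved under pics/ and viewed, and the job is handed in when it is done.

Besides the shell and the picture viewer there is one more tool, called after "Call:" in YAML: its name, and indented under it one key for each argument. move_arm: Moves the arm, as the interface text tells. Its arguments: {"type":"object","properties":{"motion":{"type":"array"},"gripper":{"type":"number"}},"required":["motion"]}

```bash
mkdir -p pics
cat > h.py <<'E'
import numpy as np,cv2,pickle
from plant import env
def grab(n,f):
    d=env.get_image(n); cv2.imwrite(f'pics/{f}.png',d['image'][:,:,::-1]); pickle.dump(d,open(f'pics/{f}.pkl','wb')); return d
def load(f): return pickle.load(open(f'pics/{f}.pkl','rb'))
def w(d,u,v,z=None):
    r=d['range_z'][int(v),int(u)] if z is None else z
    p=cv2.undistortPoints(np.array([[[u,v]]],float),d['camera_matrix'],d['distortion'])[0,0]
    return (d['pose']@np.array([p[0]*r,p[1]*r,r,1]))[:3]
def cloud(d):
    v,u=np.mgrid[:384,:512]
    p=cv2.undistortPoints(np.stack([u,v],-1).reshape(-1,1,2).astype(float),d['camera_matrix'],d['distortion'])[:,0]
    r=d['range_z'].reshape(-1)
    c=np.c_[p[:,0]*r,p[:,1]*r,r,np.ones(len(r))]@d['pose'].T
    return c[:,:3].reshape(384,512,3)
E
python3 - <<'E'
from h import *
print(env.sense())
for n in ('scene','top','wrist'):
    d=grab(n,n+'0'); print(n,d['pose'].round(3).tolist())
a=np.vstack([cv2.imread('pics/scene0.png'),]);cv2.imwrite('pics/a0.png',a)
E
```

```text
{'time': 0.0, 'joints': array([ 1.21205735e+00,  2.64744619e-01,  1.60535457e+00, -2.46004269e-05,
        1.27366688e+00, -3.68952240e-02]), 'dq': array([-0.00067182,  0.00049954,  0.0009416 ,  0.00015401, -0.00140525,
        0.00060058]), 'tau': array([-7.78989252e-04, -5.02107811e+01, -3.56873202e+01,  7.27737509e-02,
        2.95290502e-02, -2.10170479e-04]), 'tool_pos': array([0.21327611, 0.63968956, 0.23740422]), 'tool_rot': array([ 1.60224579e-01,  9.87079988e-01, -1.06782630e-03, -2.02042277e-04]), 'wrist_force': array([-0.14188007,  0.29003721, -0.49643763]), 'torque': array([ 0.00015194, -0.01215713,  0.03231855]), 'grip_width': 1.0018875067260715}
scene [[0.615, -0.567, 0.548, 0.006], [-0.788, -0.426, 0.444, -0.433], [-0.018, -0.705, -0.709, 0.776], [0.0, 0.0, 0.0, 1.0]]
top [[-0.018, -0.995, 0.098, 0.406], [-1.0, 0.016, -0.017, -0.035], [0.015, -0.098, -0.995, 0.942], [0.0, 0.0, 0.0, 1.0]]
wrist [[0.316, 0.9, 0.301, 0.135], [0.949, -0.299, -0.102, 0.667], [-0.001, 0.317, -0.948, 0.384], [0.0, 0.0, 0.0, 1.0]]
```

View pics/scene0.png

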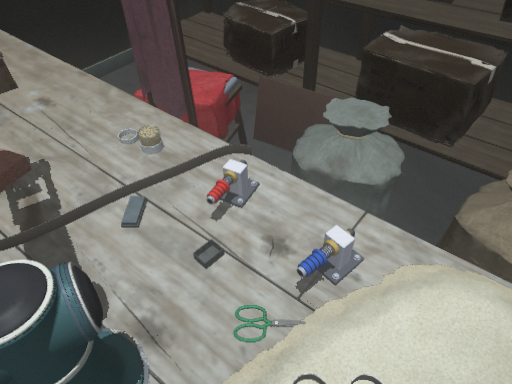

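View pics/top0.png

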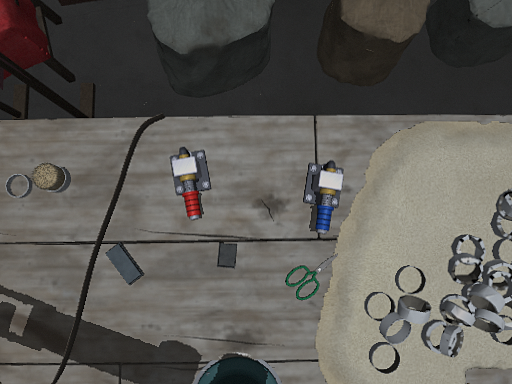

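View pics/wrist0.png

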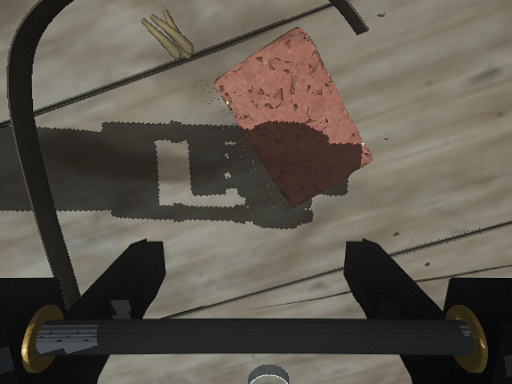

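The scene and top views show the blue coupler at top pixel (324,215), with its block at (330,180). The red one is at (193,203), to its left. The wrist camera sees only a brick.

Run:
```python
from h import *
for n in ('top0','scene0'):
    d=load(n); c=cloud(d); im=d['image'].astype(int); hsv=cv2.cvtColor(d['image'],cv2.COLOR_RGB2HSV)
    m=(hsv[...,0]>105)&(hsv[...,0]<130)&(hsv[...,1]>150)&(c[...,2]>.03)&(c[...,2]<.12)
    P=c[m]; print(n,m.sum(),np.median(P,0),P.min(0),P.max(0))
    mm=P[:,:2].mean(0);u,s,vt=np.linalg.svd(P[:,:2]-mm);a=vt[0]*np.sign(vt[0][0]);t=(P[:,:2]-mm)@a
    print(mm,a,np.degrees(np.arctan2(a[1],a[0])),t.min(),t.max())
    m=(hsv[...,0]<8)&(hsv[...,1]>150)&(c[...,2]>.03)&(c[...,2]<.12)&(c[...,0]<1)
    P=c[m]; print('red',m.sum(),np.median(P,0))
    # block top
    B=np.linalg.norm(c[...,:2]-np.array(mm)-a*.092,axis=-1)<.05
    B&=(abs(c[...,2]-.096)<.006); Q=c[B];print('block',B.sum(),Q.mean(0),cv2.minAreaRect(Q[:,:2].astype(np.float32)))
    np.set_printoptions(precision=3,suppress=True)
d=load('top0');c=cloud(d);print([c[v,u] for u,v in [(400,200),(450,250),(350,200),(345,215)]])
i=d['image'][150:260,270:380,::-1];cv2.imwrite('pics/c.png',cv2.resize(i,None,fx=5,fy=5,interpolation=cv2.INTER_CUBIC))
```

```text
top0 322 [ 0.4432883  -0.20699994  0.08952396] [ 0.41512564 -0.23213443  0.06619683] [ 0.57389533 -0.19139762  0.09769754]
[ 0.44383221 -0.20789535] [ 0.9879152  -0.15499536] -8.91652720388919 -0.028121939052199087 0.1313220569290796
red 326 [0.48062108 0.09468507 0.08959378]
block 448 [ 0.52486442 -0.22497985  0.09647578] ((0.5190322995185852, -0.22424769401550293), (0.056468650698661804, 0.05671583116054535), 78.3705825805664)
scene0 219 [ 0.443 -0.214  0.089] [ 0.412 -0.231  0.08 ] [ 0.469 -0.196  0.096]
[ 0.442 -0.213] [ 0.974 -0.226] -13.0691574697905 -0.02855400577245143 0.02671564931725059
red 157 [0.483 0.094 0.089]
block 407 [ 0.524 -0.227  0.095] ((0.5217450261116028, -0.22483593225479126), (0.05462447553873062, 0.05333491042256355), 79.41060638427734)
[array([ 0.485, -0.415,  0.03 ]), array([ 0.357, -0.536,  0.028]), array([ 0.489, -0.296,  0.002]), array([ 0.451, -0.282, -0.   ])]
```

View pics/c.png

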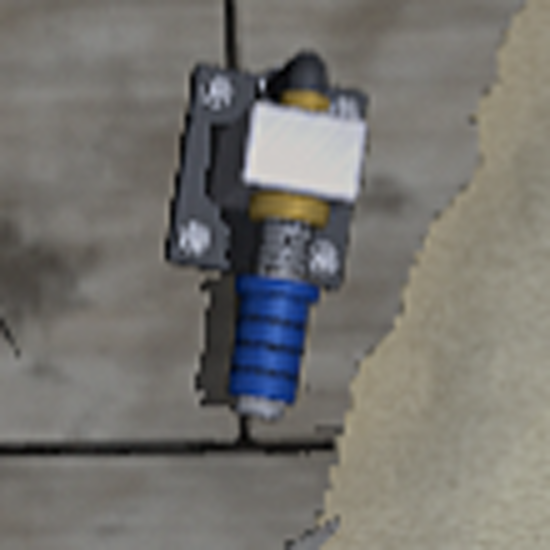

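Call:
move_arm:
  motion:
    - {"travel":[-0.1,-0.1,0],"turn":[0,0,0]}
    - {"travel":[-0.1,-0.1,0],"turn":[0,0,0]}
    - {"travel":[-0.1,-0.1,0],"turn":[0,0,0]}
    - {"travel":[-0.1,-0.1,0],"turn":[0,0,0]}
    - {"travel":[-0.1,-0.1,0],"turn":[0,0,0]}
    - {"travel":[-0.1,-0.1,0],"turn":[0,0,0]}
    - {"travel":[-0.1,-0.1,0],"turn":[0,0,0]}
    - {"travel":[-0.1,-0.1,0],"turn":[0,0,0]}
    - {"travel":[-0.1,-0.1,0],"turn":[0,0,0]}
    - {"travel":[-0.1,-0.1,0],"turn":[0,0,0]}
    - {"travel":[-0.1,-0.1,0],"turn":[0,0,0]}
    - {"travel":[-0.1,-0.1,0],"turn":[0,0,0]}
    - {"travel":[-0.1,-0.1,0],"turn":[0,0,0]}
    - {"travel":[-0.1,-0.1,0],"turn":[0,0,0]}
    - {"travel":[0,0,0],"turn":[0,0,-0.02]}
    - {"travel":[0,0,0],"turn":[0,0,-0.021]}
  gripper: 1

```text
time: 1.48
tool_pos: [0.4355, 0.1955, 0.2385]
tool_rot: [0.097, 0.995, -0.0, -0.0]
wrist_force: [0.7, 0.5, -0.1]
grip_width: 0.996
```

Call:
move_arm:
  motion:
    - {"travel":[-0.021,-0.132,0.013],"turn":[0,0,0]}
    - {"travel":[-0.021,-0.132,0.013],"turn":[0,0,0]}
    - {"travel":[-0.021,-0.132,0.013],"turn":[0,0,0]}
    - {"travel":[-0.021,-0.132,0.013],"turn":[0,0,0]}
    - {"travel":[-0.021,-0.132,0.013],"turn":[0,0,0]}
    - {"travel":[-0.021,-0.132,0.013],"turn":[0,0,0]}
    - {"travel":[-0.021,-0.132,0.013],"turn":[0,0,0]}
    - {"travel":[-0.021,-0.132,0.013],"turn":[0,0,0]}
    - {"travel":[-0.021,-0.132,0.013],"turn":[0,0,0]}
    - {"travel":[-0.021,-0.132,0.013],"turn":[0,0,0]}
    - {"travel":[-0.021,-0.132,0.013],"turn":[0,0,0]}
    - {"travel":[-0.021,-0.132,0.013],"turn":[0,0,0]}
    - {"travel":[0,0,0],"turn":[0,0,0]}
    - {"travel":[0,0,0],"turn":[0,0,0]}

```text
time: 2.65
tool_pos: [0.4201, -0.2043, 0.1992]
tool_rot: [0.098, 0.995, 0.0, -0.001]
wrist_force: [-0.9, 0.6, -0.5]
grip_width: 1.004
```

Run:
```python
from h import *
np.set_printoptions(precision=4,suppress=True)
d=grab('wrist','w1');c=cloud(d);s=env.sense();print(s['tool_pos'],s['tool_rot'],s['joints'])
hsv=cv2.cvtColor(d['image'],cv2.COLOR_RGB2HSV)
m=(hsv[...,0]>105)&(hsv[...,0]<130)&(hsv[...,1]>150)&(c[...,2]>.03)&(c[...,2]<.12)
P=c[m];print(m.sum(),P.min(0),P.max(0),np.median(P,0))
T=P[P[:,2]>.0875];mm=T[:,:2].mean(0);vt=np.linalg.svd(T[:,:2]-mm)[2];a=vt[0]*np.sign(vt[0][0]);print(mm,np.degrees(np.arctan2(a[1],a[0])))
a=np.array([.981,-.193]);n=np.array([.193,.981])
print('along',np.percentile(P[:,:2]@a,[1,99]),'across',np.percentile(P[:,:2]@n,[1,99]))
```

```text
[ 0.4202 -0.2033  0.1993] [ 0.0974  0.9952  0.0005 -0.0005] [-0.5042 -0.1069  2.0767  0.0005  1.173  -1.8801]
2181 [ 0.4125 -0.2315  0.0677] [ 0.4725 -0.19    0.0966] [ 0.4438 -0.209   0.0896]
[ 0.4438 -0.2097] -10.1337549810236
along [0.4466 0.5012] across [-0.1366 -0.1028]
```

View pics/w1.png

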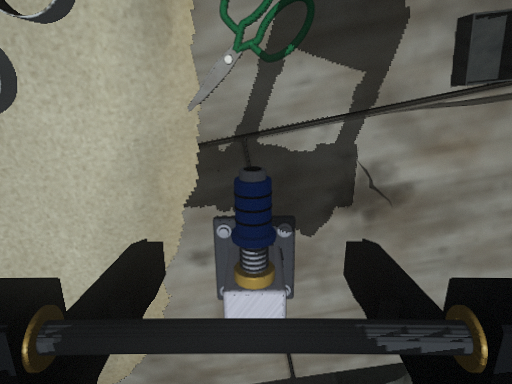

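The wrist view shows the blue barrel at about (252,205), with its mouth at the top (252,172) and the block at (254,303). The jaws are square to its axis. The blue runs 56 mm along the axis, which matches barrel plus collar, so the barrel's middle is at (0.438, -0.208). I'll grip 13 mm ahead of that, which leaves the collar room to spring forward past the pads.

Call:
move_arm:
  motion:
    - {"travel":[-0.022,-0.007,0.05],"turn":[0,0,0]}
    - {"travel":[0,0,0.08],"turn":[0,0,0]}
    - {"travel":[0,0,0.08],"turn":[0,0,0]}
    - {"travel":[0,0,0.08],"turn":[0,0,0]}
    - {"travel":[0,0,0.08],"turn":[0,0,0]}
    - {"travel":[0,0,0.08],"turn":[0,0,0]}
    - {"travel":[0,0,0.08],"turn":[0,0,0]}
    - {"travel":[0,0,0.04],"turn":[0,0,0]}
    - {"travel":[0,0,0],"turn":[0,0,0]}
    - {"travel":[0,0,0],"turn":[0,0,0]}

```text
time: 3.53
tool_pos: [0.4257, -0.2049, 0.0572]
tool_rot: [0.096, 0.995, 0.0, -0.0]
wrist_force: [0.8, 0.4, -0.2]
grip_width: 1.002
```

Run:
```python
from h import *
grab('wrist','w2');grab('scene','s2');s=env.sense();print(s['tool_pos'],s['wrist_force'])
a=cv2.imread('pics/s2.png')[180:320,230:400];b=cv2.imread('pics/w2.png')
cv2.imwrite('pics/m2.png',np.hstack([cv2.resize(a,(384,316)),cv2.resize(b,(400,316))]))
```

```text
[ 0.42690666 -0.20597868  0.05850975] [0.27167146 0.32067297 0.10690134]
```

View pics/m2.png

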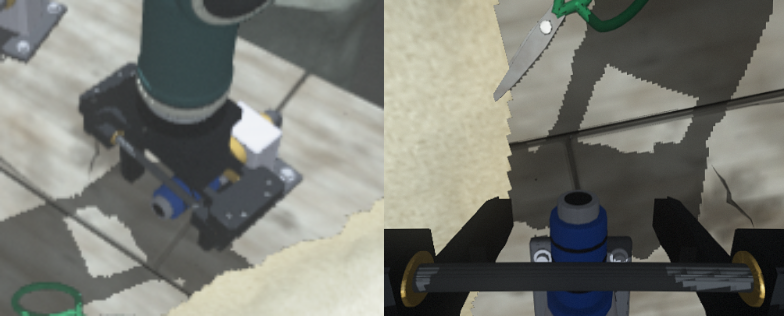

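The barrel sits centred between the open jaws (right picture, around (578,245)), clear of the block. Next I close the gripper.

Call:
move_arm:
  motion:
    - {"travel":[0,0,0],"turn":[0,0,0]}
    - {"travel":[0,0,0],"turn":[0,0,0]}
    - {"travel":[0,0,0],"turn":[0,0,0]}
    - {"travel":[0,0,0],"turn":[0,0,0]}
    - {"travel":[0,0,0],"turn":[0,0,0]}
    - {"travel":[0,0,0],"turn":[0,0,0]}
    - {"travel":[0,0,0],"turn":[0,0,0]}
    - {"travel":[0,0,0],"turn":[0,0,0]}
    - {"travel":[0,0,0],"turn":[0,0,0]}
    - {"travel":[0,0,0],"turn":[0,0,0]}
  gripper: -1

```text
time: 4.47
tool_pos: [0.4254, -0.2071, 0.0571]
tool_rot: [0.096, 0.995, -0.001, -0.0]
wrist_force: [-2.6, -6.2, -0.2]
grip_width: 0.346
```

Call:
move_arm:
  motion:
    - {"travel":[-0.012,0,0],"turn":[0,0,0]}
    - {"travel":[-0.012,0,0],"turn":[0,0,0]}
    - {"travel":[-0.012,0,0],"turn":[0,0,0]}
    - {"travel":[-0.012,0,0],"turn":[0,0,0]}
    - {"travel":[-0.012,0,0],"turn":[0,0,0]}
    - {"travel":[-0.012,0,0],"turn":[0,0,0]}
    - {"travel":[-0.012,0,0],"turn":[0,0,0]}
    - {"travel":[-0.012,0,0],"turn":[0,0,0]}
    - {"travel":[0,0,0],"turn":[0,0,0]}
    - {"travel":[0,0,0],"turn":[0,0,0]}

```text
time: 5.3
tool_pos: [0.4468, -0.211, 0.057]
tool_rot: [0.096, 0.995, -0.0, -0.003]
wrist_force: [-8.6, -3.2, 6.6]
grip_width: 0.35
```

Run:
```python
from h import *
d=grab('wrist','w3');s=env.sense();print(s['tool_pos'],s['wrist_force'],s['grip_width'])
c=cloud(d);hsv=cv2.cvtColor(d['image'],cv2.COLOR_RGB2HSV)
m=(hsv[...,0]>105)&(hsv[...,0]<130)&(hsv[...,1]>120)&(c[...,2]>.03)&(c[...,2]<.12)
P=c[m];a=np.array([.981,-.193]);print(m.sum(),np.percentile(P[:,:2]@a,[1,99]))
```

```text
[ 0.44674468 -0.21097162  0.05701388] [-8.91406141 -3.49775177  6.28894665] 0.34565702349862576
5925 [0.4680211  0.52095116]
```

View pics/w3.png

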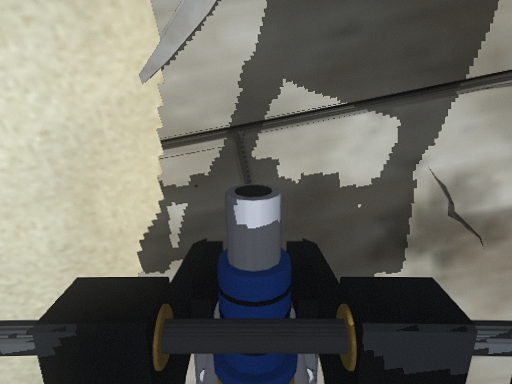

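The sleeve is about 22 mm back: bare tube shows from (253,190) to (253,265) and the grip is holding. I'll pull the last few mm to the stop.

Call:
move_arm:
  motion:
    - {"travel":[-0.008,0,0],"turn":[0,0,0]}
    - {"travel":[-0.008,0,0],"turn":[0,0,0]}
    - {"travel":[0,0,0],"turn":[0,0,0]}
    - {"travel":[0,0,0],"turn":[0,0,0]}
    - {"travel":[0,0,0],"turn":[0,0,0]}
    - {"travel":[0,0,0],"turn":[0,0,0]}

```text
time: 5.85
tool_pos: [0.4501, -0.2116, 0.057]
tool_rot: [0.096, 0.995, -0.0, -0.003]
wrist_force: [-9.8, -2.9, 8.0]
grip_width: 0.349
```

The TCP has moved 25 mm back and the sleeve has been held there. Now I open the gripper.

Call:
move_arm:
  motion:
    - {"travel":[0,0,0],"turn":[0,0,0]}
    - {"travel":[0,0,0],"turn":[0,0,0]}
    - {"travel":[0,0,0],"turn":[0,0,0]}
    - {"travel":[0,0,0],"turn":[0,0,0]}
    - {"travel":[0,0,0],"turn":[0,0,0]}
    - {"travel":[0,0,0],"turn":[0,0,0]}
    - {"travel":[0,0,0],"turn":[0,0,0]}
    - {"travel":[0,0,0],"turn":[0,0,0]}
    - {"travel":[0,0,0],"turn":[0,0,0]}
    - {"travel":[0,0,0],"turn":[0,0,0]}
  gripper: 1

```text
time: 6.68
tool_pos: [0.4533, -0.2112, 0.0572]
tool_rot: [0.096, 0.995, 0.0, -0.0]
wrist_force: [-0.0, -0.6, -1.0]
grip_width: 0.999
```

Run:
```python
from h import *
d=grab('wrist','w4');s=env.sense();print(s['tool_pos'],s['wrist_force'],s['grip_width'])
c=cloud(d);hsv=cv2.cvtColor(d['image'],cv2.COLOR_RGB2HSV)
m=(hsv[...,0]>105)&(hsv[...,0]<130)&(hsv[...,1]>120)&(c[...,2]>.03)&(c[...,2]<.12)
P=c[m];a=np.array([.981,-.193]);print(m.sum(),np.percentile(P[:,:2]@a,[1,99]))
```

```text
[ 0.45325126 -0.21124096  0.05719926] [ 0.04346527  0.00220867 -0.24074784] 1.002970202201022
8239 [0.44660612 0.49611928]
```

View pics/w4.png

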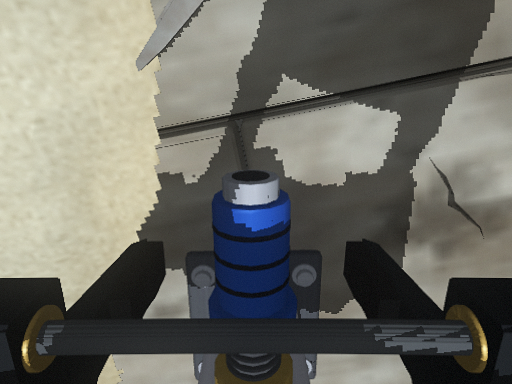

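The sleeve is home: its front edge is at (252,200), 0.4466 m along the axis, the same as at the start. The jaws are clear of it on both sides. Next I lift straight up.

Call:
move_arm:
  motion:
    - {"travel":[0,0,-0.06],"turn":[0,0,0]}
    - {"travel":[0,0,-0.08],"turn":[0,0,0]}
    - {"travel":[0,0,-0.08],"turn":[0,0,0]}
    - {"travel":[0,0,-0.08],"turn":[0,0,0]}
    - {"travel":[0,0,-0.08],"turn":[0,0,0]}
    - {"travel":[0,0,-0.08],"turn":[0,0,0]}
    - {"travel":[0,0,-0.08],"turn":[0,0,0]}
    - {"travel":[0,0,-0.04],"turn":[0,0,0]}
    - {"travel":[0,0,0],"turn":[0,0,0]}
    - {"travel":[0,0,0],"turn":[0,0,0]}
    - {"travel":[0,0,0],"turn":[0,0,0]}

```text
time: 7.65
tool_pos: [0.4525, -0.2109, 0.2008]
tool_rot: [0.096, 0.995, 0.0, -0.001]
wrist_force: [-0.4, -0.4, 0.2]
grip_width: 1.002
```

Run:
```python
from h import *
d=grab('wrist','w5');d2=grab('top','t5');s=env.sense();print(s['tool_pos'],s['wrist_force'],s['time'])
a=np.array([.981,-.193])
c=cloud(d);hsv=cv2.cvtColor(d['image'],cv2.COLOR_RGB2HSV)
m=(hsv[...,0]>105)&(hsv[...,0]<130)&(hsv[...,1]>150)&(c[...,2]>.03)&(c[...,2]<.12)
P=c[m];print(m.sum(),np.percentile(P[:,:2]@a,[1,99]))
for d in (load('top0'),d2):
    c=cloud(d);hsv=cv2.cvtColor(d['image'],cv2.COLOR_RGB2HSV)
    m=(hsv[...,0]<8)&(hsv[...,1]>150)&(c[...,2]>.03)&(c[...,2]<.12)&(c[...,0]<1);print('red',m.sum(),np.median(c[m],0))
env.finish_job()
```

```text
[ 0.45226591 -0.21074128  0.20044898] [ 0.68740112 -0.19273063 -0.83410431] 7.75
2368 [0.44707711 0.50134137]
red 326 [0.48062108 0.09468507 0.08959378]
red 322 [0.48111071 0.09479379 0.08975599]
the job is handed in; nothing more can be done
```

I tested the blue coupler's lock and handed the job in at about 7.8 s. I gripped the front half of the barrel and pulled the sleeve back about 25 mm. I held it there for about 0.4 s, then opened the gripper with the sleeve still back so it could spring forward by itself.

- **Blue sleeve:** its front edge was at 0.4471 m along the axis after the release, against 0.4466 m before. It is home to within 1 mm.
- **Red sleeve:** it has not moved; the measured position changed by less than 1 mm.
- **Arm:** it is clear above the coupler at 0.20 m, and the wrist force is near zero.
- **Not measured directly:** the 25 mm comes from how far the tool moved. A camera check just before the final pull showed about 22 mm. I saw no sharp rise in force at the stop, and I did not measure how fast the sleeve snapped forward.

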